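# Index the jar-labelling turntable and unload the finished jar

## Robot

A 7-joint arm with a two-finger parallel gripper is mounted at the origin on a cart in front of the work surface, level with it; the furniture and walls round the work are solid. World frame = base frame: x ahead of the robot, y to its left, z up, the work surface at z = 0. Lengths are in m, angles in rad, forces in N, time in s.
With the tool pointing down it reaches from about 0.4 to 0.875 m from the base axis. Payload 4.4 kg.
Tool frame: the origin (TCP) lies at the centre of the arm's flange, where the gripper is bolted on; the fingertips stand 173 mm ahead of it and the grasp point (between the pads) lies 155 mm ahead of it; z points along the fingers, y is the line along which they close (so a half turn about z gives the same grasp; the last joint's range is limited). The gripper opens to 85 mm and grips with 20 to 120 N. Pads are 22 mm wide; open, the fingers measure 114 mm over their backs; the gripper's body (76 mm by 85 mm) begins 54 mm behind the grasp point. The pads swing forward as they close: fully open they stand 13 mm farther back than shut.
Start: joints at [-1.263, 0.628, 0.038, 1.517, -0.027, 0.996, -0.02], TCP at [0.237, 0.605, 0.405] pointing down, gripper open.
Joint ranges: [-3.06, 3.06], [-0.37, 2.12], [-1.25, 1.32], [0.18, 2.47], [-1.1, 4.24], [0.23, 1.98], [-2.94, 2.94]. Speed limits (rad/s): [2.57, 2.57, 3.14, 3.14, 3.14, 3.14, 3.14].

## Interface

Orientations are given as a unit quaternion [w, x, y, z].
In Python, from bench import robot gives the robot as it stands.
- The arm moves only by the tool carry_out, never from a script. Its argument "motion" is a list of rows, each a list of 3 entries, a list of its own where there are three numbers: the shift along the tool's x, y, z in cm, then the turn, a rotation vector about the tool's x, y, z in degrees, then the finger opening in cm, from 0 to 8.54. A call has 1 to 20 rows; each row shifts and turns the commanded pose from where the row before left it, along the tool's axes as they then stand; what a row does not reach is not made up. A row lasts 1/8 s, in which the tool goes at most 62.5 mm and 10.7 degrees, less where a joint would pass 70% of its speed; a pose out of reach is approached as far as the arm can. A call is refused whole if a number of a shift passes 6.25 or a number of a turn 10.7, either way. A call with a gripper value outside its range is refused whole. The fingers move at their own pace and stop on an object; the grip force is fixed at half the most. Time passes only in rows, so rows that do not move let the fingers close. It gives the time, the measured TCP pose, the force, the opening and the grip force at its end, in the units of the state.
- robot.get_obs(): the state, without advancing time (a new reading comes with each control period).
- robot.capture(name): name is "side" or "top"; returns (picture, depth): 384x512x3 uint8, red, green, blue; 384x512 float32, m along the optical axis (not along the pixel's ray), 0 where there is no reading.
- robot.camera_model(name): a dict with "fovy" (degrees; the focal length in pixels is half the picture's height over the tangent of half this angle, whatever the lens; pixels are square), "cx", "cy" (the principal point, pixels), "origin" and "orientation" of the camera in the world. Camera axes: x right, y down, z forward; pixel columns grow to the right and rows downward; lengths in m; the calibration is good to about 2 mm. A picture is of the moment at which its call begins. camera_model takes no time and is no camera call.
- robot.finish_job(): hands the job in; it is judged then, once.
The state is a dict: "clock": time; "joint_pos": joint angles; "joint_velocities": joint speeds; "joint_torque": joint torques, N m; "eef_pos": TCP position; "orientation": TCP orientation; "contact_force": force on the tool from outside, world axes, zero at the start; "torque": the same for the moment, N m; "grip_width": finger opening in m; "gripper_force": force on a finger pad.
Only numpy, scipy, OpenCV 4.12 (cv2) and the standard library are available. Lean on these libraries where they do the work, as an engineer would, in place of code of your own. Each camera call takes 0.05 s, during which the arm holds its last target. There are 200 camera calls.

## Task

Finish the jar on the labelling turntable: with the worm-drive handwheel, wind the white table on by about one division, until its red mark lines up with the black pointer. Then lift the sprung hold-down arm off the jar until it passes over centre and stays open by itself, take the jar out and stand it upright on the chopping board without dropping it, and let go. Leave the table on its mark and the arm open, and do not disturb the other jar, the garlic or the tin.

Things in the scene. Friction and masses are not known exactly. Their poses are not given: they have to be found in the camera images.
- stand: Fixed base of the labelling turntable, 170 x 325 mm. Origin on the worktop on the table's axis, z up. In its frame (mm): pointer on the table's -x side; blue gearbox (78 x 90, top z = 60) with handwheel at (+20, -150); the arm's dark steel post at (0, +90), 185 high. Wall cupboards behind: fronts at world x = 0.58 m, undersides 0.5 m up; keep the wrist clear of them.
- turntable (a joint): Turn angle (rad) of the white round table, 150 mm diameter, top face at z = 45 mm, 12 tick marks 30 degrees apart. 0: the red mark stands at the pointer. Negative: the red mark has still to come anticlockwise (seen from above) to the pointer. It starts 23 to 37 degrees short. The worm holds it: it can only be moved by the handwheel.
- handwheel (a joint): Turn angle (rad) of the black handwheel, positive clockwise seen from above. 36 handwheel radians turn the table by +1 radian (one handwheel turn = 10 degrees of table); turning the handwheel clockwise brings the red mark towards the pointer from its start. Light: about 2 N at the handle; no end stop in the working range; stays where it is left.
- handwheel_axis (a point): On the vertical axis of the handwheel, at its upper face, z = 80 mm. The wheel is 76 mm in diameter and 14 mm thick.
- handle_mid (a point): Middle height (z = 106 mm) of the red upright handle on the handwheel, 28 mm from the wheel's axis. The handle is 16 mm in diameter and reaches from z = 80 mm to z = 124 mm; it revolves freely about its own upright axis, so a gripper may hold it and go round in a circle without turning.
- red_mark (a point): Outer end of the red mark on the table's upper face, 72 mm from the table's axis.
- pointer (a point): Tip of the black pointer, fixed on the base just outside the table's rim; the red mark is below it when lined up.
- hold_arm (a joint): Angle (rad) of the hold-down arm. 0: level, its rubber pad (26 mm diameter) resting on the jar's lid. Grows as the arm is lifted. A spring strut pulls it down below about 0.95 rad and swings it open by itself to its stop at 2.0 rad once lifted beyond about 1.05 rad. Lifting takes about 3 to 5 N at the grip.
- clamp_hinge (a point): Middle of the arm's hinge, z = 175 mm, on the post. The hinge axis is parallel to the stand's x axis.
- clamp_grip (a point): Centre of the red grip roller at the arm's free end, 128 mm from the hinge (when down, on the stand's -y side of the hinge, level with it, 38 mm beyond the jar's axis). A cylinder 19 mm in diameter and 24 mm long, its length parallel to the stand's x axis: it can be pinched from above across its flat ends and turns between the pads as the arm rises in its arc.
- jar: The spice jar on the turntable, held by the arm: clear glass with a paper label and a red lid, 45 mm in diameter, 106 mm high, about 0.11 kg. Origin at the centre of its underside; z up along the jar. The lid fills the top 21 mm. It stands on the table's axis between three low rubber studs, 7 mm high: lift it straight up.
- board: Wooden chopping board, 360 mm (its x) by 260 mm (its y), 22 mm thick, lying flat and fixed. Origin at the centre of its underside. The other jar and the garlic stand on its +x part (about x = +120 mm); its -x half is free.
- other_jar: Bystander: a like spice jar with red lid, 45 mm in diameter, 106 mm high, standing on the board. Origin at the centre of its underside.
- garlic: Bystander: a garlic bulb, 50 mm, on the board. Origin at its underside.
- tin: Bystander: a dark blue food tin, 57 mm in diameter, 72 mm high, on the worktop behind the turntable. Origin at the centre of its underside.
Things that resemble listed ones, but are neither listed nor needed, are in the scene too. There is more than one size of the jar; the job needs the middle-sized.

How it is judged:
By the outcome, as a careful person would: the job done as asked, in the order asked, and still so for the second after the job is handed in, with the robot touching nothing.
It also fails if it takes over 72 s, if anything falls off the work surface, if the arm or the gripper's body presses on something with over 40 N, if the wrist force passes 120 N, or if a joint passes its speed limit or range.

## Working session

There is one attempt and no reset: what is moved stays moved. The work goes in short steps, Python scripts to look and compute and a tool call to move; the robot and the scene stay as the last step left them, time stands still between calls to the robot, and variables do not carry over. Pictures are saved under pics/ and viewed, at most 10 in all, crops included, and the job is handed in when it is done.

Besides the shell and the picture viewer there is one more tool, called after ">>>" as name([rows], argument=value, ...), one row to a line, values as JSON. carry_out: Moves the arm, as the interface text tells. Its arguments: {"type":"object","properties":{"motion":{"type":"array","items":{"type":"array"}}},"required":["motion"]}

```bash
ls; mkdir -p pics; cat > h.py <<'E'
import numpy as np, cv2
from scipy.spatial.transform import Rotation as R
from bench import robot
def q(w): return R.from_quat([w[1],w[2],w[3],w[0]])
def cam(n):
    m=robot.camera_model(n); f=192/np.tan(np.radians(m['fovy']/2)); return m,f,q(m['orientation']).as_matrix(),np.array(m['origin'])
def ray(n,u,v):
    m,f,M,o=cam(n); return o,M@np.array([(u-m['cx'])/f,(v-m['cy'])/f,1.])
def onz(n,u,v,z):
    o,d=ray(n,u,v); return o+d*(z-o[2])/d[2]
def proj(n,p):
    m,f,M,o=cam(n); c=M.T@(np.array(p)-o); return np.array([m['cx']+f*c[0]/c[2],m['cy']+f*c[1]/c[2]])
def grab(n,name):
    a,d=robot.capture(n); cv2.imwrite(f'pics/{name}.png',a[:,:,::-1]); np.save(f'pics/{name}.npy',d); return a,d
def cloud(n,d):
    m,f,M,o=cam(n); v,u=np.mgrid[:384,:512]; c=np.stack([(u-m['cx'])/f*d,(v-m['cy'])/f*d,d],-1); return c@M.T+o
E
python3 - <<'E'
from h import *
a,_=grab('side','s0'); b,_=grab('top','t0')
for n in('side','top'): print(robot.camera_model(n))
o=robot.get_obs(); print(o['eef_pos'],o['orientation'],o['clock'])
E
```

```text
pics
{'fovy': 52.84636081139396, 'cx': 254.04101867954594, 'cy': 191.1580895117106, 'origin': array([-0.02588982, -0.30338531,  1.09930231]), 'orientation': array([-0.25325576,  0.83111158, -0.47130603,  0.15161033])}
{'fovy': 49.13722005784481, 'cx': 256.47943359509696, 'cy': 184.0534773185066, 'origin': array([0.14967062, 0.23830311, 1.53845163]), 'orientation': array([ 0.08246538, -0.50110862,  0.85080997, -0.13495185])}
[0.23724015 0.60488084 0.40387828] [-1.33664405e-04  1.85824304e-01  9.82582624e-01 -8.35356833e-04] 0.1
```

View pics/s0.png

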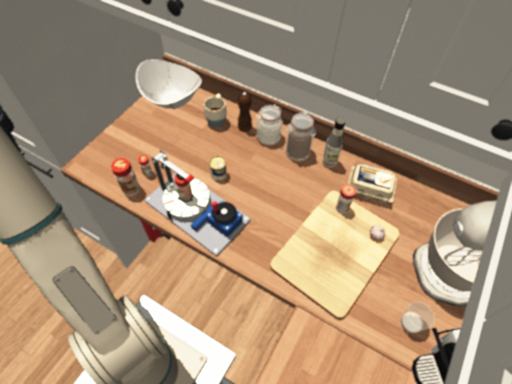

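View pics/t0.png

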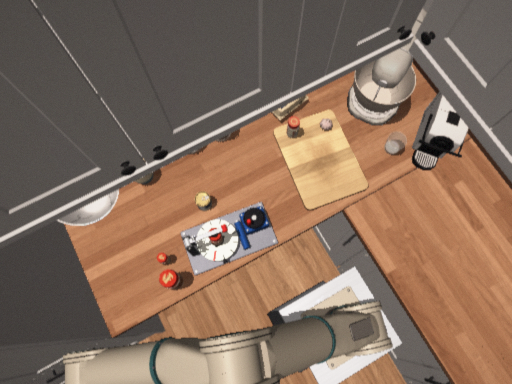

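The side view shows the stand near (195,205), the board at (337,252), and four red-lidded jars:
- on the turntable, side (183,185) and top (216,237)
- large, at (122,170) and (170,280)
- small, at (145,162) and (162,258)
- on the board, at (347,195) and (293,125)

I want the one on the turntable under the arm, and will check it in a close crop.

```bash
python3 - <<'E'
import cv2,numpy as np
s=cv2.imread('pics/s0.png')[145:255,140:255]; t=cv2.imread('pics/t0.png')[195:280,175:285]
f=lambda x:cv2.resize(x,(400,int(x.shape[0]*400/x.shape[1])),interpolation=cv2.INTER_CUBIC)
s,t=f(s),f(t); h=max(len(s),len(t)); p=lambda x:np.pad(x,((0,h-len(x)),(0,0),(0,0)))
cv2.imwrite('pics/c0.png',np.hstack([p(s),p(t)]))
E
```

```text
(no output)
```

View pics/c0.png

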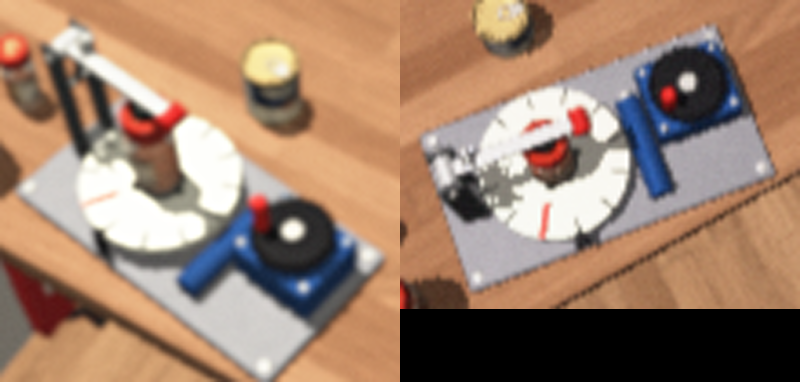

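The crops show the middle-sized jar on the white table under the arm. In the top crop, the red mark (545,238) sits clockwise of the pointer (585,240). The handwheel is at (688,82), its handle at (668,97), and the grip roller at (580,122).

```bash
cat > meas.py <<'E'
from h import *
def roi(n,w): 
    z=np.zeros((384,512),bool); x0,y0,x1,y1=w; z[y0:y1,x0:x1]=1; return z
def hsv(a): return cv2.cvtColor(a,cv2.COLOR_RGB2HSV).astype(int)
E
python3 - <<'E'
from meas import *
for n,f,w in(('top','t0',(175,195,285,280)),('side','s0',(140,145,255,255))):
    a=cv2.imread(f'pics/{f}.png')[:,:,::-1].copy(); d=np.load(f'pics/{f}.npy'); C=cloud(n,d); H=hsv(a); r=roi(n,w)&(d>0)
    z=C[...,2]; S,V,h=H[...,1],H[...,2],H[...,0]
    white=r&(S<60)&(V>190)&(abs(z-.045)<.012)
    cs,_=cv2.findContours(white.astype(np.uint8),cv2.RETR_EXTERNAL,cv2.CHAIN_APPROX_NONE)
    pts=np.vstack([c[:,0] for c in cs if len(c)>8]); hull=cv2.convexHull(pts)[:,0]
    P=np.array([onz(n,u,v,.045)[:2] for u,v in hull]); c,rad=cv2.minEnclosingCircle((P*1000).astype(np.float32)); print(n,'table',c,rad, 'depth z',np.median(z[white]))
    blk=r&(V<75)&(abs(z-.08)<.012)
    nn,L,st,ce=cv2.connectedComponentsWithStats(blk.astype(np.uint8)); 
    i=1+np.argmax(st[1:,4]); cs,_=cv2.findContours((L==i).astype(np.uint8),0,1); P=np.array([onz(n,u,v,.08)[:2] for u,v in cs[0][:,0]])*1000
    print('wheel',cv2.minEnclosingCircle(P.astype(np.float32)),onz(n,*ce[i],.08))
    red=r&((h<8)|(h>172))&(S>110)&(V>90)
    nn,L,st,ce=cv2.connectedComponentsWithStats(red.astype(np.uint8))
    for i in range(1,nn):
        if st[i,4]>3: print('red',ce[i],st[i],C[L==i].mean(0),C[L==i].max(0)[2])
    if 1:
        bm=((h>12)&(h<28)&(S>60)&(V>150)&(abs(z-.022)<.009)&(d>0)); nn,L,st,ce=cv2.connectedComponentsWithStats(bm.astype(np.uint8)); i=1+np.argmax(st[1:,4])
        vu=np.argwhere(L==i); P=np.array([onz(n,u,v,.022)[:2] for v,u in vu])*1000; print('board',cv2.minAreaRect(P.astype(np.float32)))
E
```

```text
top table (468.1006164550781, 234.03407287597656) 74.49253845214844 depth z 0.04418341056999908
wheel ((465.64068603515625, 82.37591552734375), 38.95954895019531) [0.46529166 0.08040648 0.08      ]
red [248.3 220.9] [246 219   5   5  20] [0.45865871 0.10799984 0.11517881] 0.12676653407836036
red [223.88235294 227.94117647] [221 224   6   9  34] [0.46319582 0.19554123 0.17828211] 0.18750763488347721
red [212.33333333 228.77777778] [210 228   6   3   9] [0.48621562 0.22998228 0.14907499] 0.15220934706368094
red [215.18965517 237.82758621] [209 233  12  10  58] [0.45440603 0.23564688 0.14789663] 0.15914886691308028
red [214.4 254.9] [214 251   2   9  10] [0.42400795 0.26588564 0.04434565] 0.04637288027852393
red [175.38461538 276.07692308] [175 272   2   8  13] [0.40784259 0.40806697 0.13471671] 0.14211815136756734Traceback (most recent call last):
  File "<stdin>", line 19, in <module>
  File "h.py", line 10, in onz
    o,d=ray(n,u,v); return o+d*(z-o[2])/d[2]
        ~~~^^^^^^^
  File "h.py", line 8, in ray
    m,f,M,o=cam(n); return o,M@np.array([(u-m['cx'])/f,(v-m['cy'])/f,1.])
            ~~~^^^
  File "h.py", line 6, in cam
    m=robot.camera_model(n); f=192/np.tan(np.radians(m['fovy']/2)); return m,f,q(m['orientation']).as_matrix(),np.array(m['origin'])
ValueError: time passes only in moves, steps and waits
```

```bash
python3 - <<'E'
s=open('h.py').read().replace("def cam(n):","import functools\n@functools.lru_cache\ndef cam(n):"); open('h.py','w').write(s)
E
cat > det.py <<'E'
from meas import *
def run(n,f,w,board=False):
    a=cv2.imread(f'pics/{f}.png')[:,:,::-1].copy(); d=np.load(f'pics/{f}.npy'); C=cloud(n,d); H=hsv(a); r=roi(n,w)&(d>0)
    z=C[...,2]; S,V,h=H[...,1],H[...,2],H[...,0]
    white=r&(S<60)&(V>190)&(abs(z-.045)<.012)
    cs,_=cv2.findContours(white.astype(np.uint8),cv2.RETR_EXTERNAL,cv2.CHAIN_APPROX_NONE)
    hull=cv2.convexHull(np.vstack([c[:,0] for c in cs if len(c)>8]))[:,0]
    P=np.array([onz(n,u,v,.045)[:2] for u,v in hull]); print(n,'table',cv2.minEnclosingCircle((P*1000).astype(np.float32)))
    blk=r&(V<75)&(abs(z-.08)<.012)
    nn,L,st,ce=cv2.connectedComponentsWithStats(blk.astype(np.uint8)); i=1+np.argmax(st[1:,4])
    cs,_=cv2.findContours((L==i).astype(np.uint8),0,1); P=np.array([onz(n,u,v,.08)[:2] for u,v in cs[0][:,0]])*1000
    print('wheel',cv2.minEnclosingCircle(P.astype(np.float32)))
    red=r&((h<8)|(h>172))&(S>110)&(V>90)
    nn,L,st,ce=cv2.connectedComponentsWithStats(red.astype(np.uint8))
    for i in range(1,nn):
        if st[i,4]>3: print('red',ce[i].round(1),st[i],C[L==i].mean(0).round(4),C[L==i].max(0)[2].round(3))
    if board:
        bm=((h>8)&(h<28)&(S>60)&(V>120)&(abs(z-.022)<.009)&(d>0)); bm=cv2.erode(bm.astype(np.uint8),np.ones((3,3))); nn,L,st,ce=cv2.connectedComponentsWithStats(bm); i=1+np.argmax(st[1:,4])
        P=np.array([onz(n,u,v,.022)[:2] for v,u in np.argwhere(L==i)])*1000; print('board',cv2.minAreaRect(P.astype(np.float32)))
E
python3 - <<'E'
from det import *
run('top','t0',(175,195,285,280),True)
run('side','s0',(140,145,255,255),True)
for u,v,z in((214.9,260,.045),(225.9,260.5,.05)): print(onz('top',u,v,z))
E
```

```text
top table ((468.1006164550781, 234.03407287597656), 74.49253845214844)
wheel ((465.64068603515625, 82.37591552734375), 38.95954895019531)
red [248.3 220.9] [246 219   5   5  20] [0.4587 0.108  0.1152] 0.127
red [223.9 227.9] [221 224   6   9  34] [0.4632 0.1955 0.1783] 0.188
red [212.3 228.8] [210 228   6   3   9] [0.4862 0.23   0.1491] 0.152
red [215.2 237.8] [209 233  12  10  58] [0.4544 0.2356 0.1479] 0.159
red [214.4 254.9] [214 251   2   9  10] [0.424  0.2659 0.0443] 0.046
red [175.4 276.1] [175 272   2   8  13] [0.4078 0.4081 0.1347] 0.142
board ((564.17236328125, -260.90155029296875), (250.01968383789062, 350.9571838378906), 81.72590637207031)
side table ((466.61163330078125, 231.10838317871094), 75.74795532226562)
wheel ((462.961669921875, 76.31678771972656), 38.9049072265625)
red [143.6 160.9] [140 156   8   9  44] [0.4949 0.4215 0.078 ] 0.084
red [182.8 180.4] [174 174  20  13 131] [0.4581 0.2182 0.1546] 0.186
red [214.2 205.3] [211 201   6  10  36] [0.4567 0.1076 0.1068] 0.124
red [149.9 231.4] [141 221  19  21 136] [ 0.563   0.6759 -0.7715] -0.656
board ((562.7835083007812, -265.78411865234375), (250.47129821777344, 352.3169860839844), 81.61457824707031)
[0.40701254 0.27254867 0.045     ]
[0.38580501 0.239337   0.05      ]
```

```bash
cat > plan.py <<'E'
import sys,json
from h import *
def rows(p,M,way,open_):
    """p,M: current; way: list of (pos, yaw deg of tool y or None, nrows)"""
    out=[]; p=np.array(p,float)
    for tp,yaw,n in way:
        tp=np.array(tp,float)
        if yaw is None: T=M
        else:
            a=np.radians(yaw); y=np.array([np.cos(a),np.sin(a),0]); z=np.array([0,0,-1.]); T=np.stack([np.cross(y,z),y,z],1)
            if y@M[:,1]<0 and 0: pass
        rv=R.from_matrix(M.T@T).as_rotvec()
        for k in range(n):
            s=M.T@(tp-p)/(n-k); sr=np.round(s*100,2); rr=np.round(np.degrees(rv)/n,1)
            out.append([list(map(float,sr)),list(map(float,rr)),open_]); p=p+M@(sr/100); M=M@R.from_rotvec(np.radians(rr)).as_matrix()
    print(json.dumps(out)); return p,M
def now():
    o=robot.get_obs(); return o['eef_pos'],q(o['orientation']).as_matrix()
E
python3 - <<'E'
from plan import *
p,M=now()
rows(p,M,[((.459,.1075,.36),-8.5,10),((.459,.1075,.261),-8.5,4)],5)
E
```

```text
[[[-3.88, -3.82, 0.45], [-0.0, 0.0, 7.7], 5], [[-4.36, -3.27, 0.44], [-0.0, 0.0, 7.7], 5], [[-4.76, -2.65, 0.45], [-0.0, 0.0, 7.7], 5], [[-5.07, -1.99, 0.44], [-0.0, 0.0, 7.7], 5], [[-5.29, -1.29, 0.45], [-0.0, 0.0, 7.7], 5], [[-5.41, -0.57, 0.44], [-0.0, 0.0, 7.7], 5], [[-5.44, 0.15, 0.45], [-0.0, 0.0, 7.7], 5], [[-5.37, 0.88, 0.44], [-0.0, 0.0, 7.7], 5], [[-5.21, 1.6, 0.45], [-0.0, 0.0, 7.7], 5], [[-4.94, 2.28, 0.44], [-0.0, 0.0, 7.7], 5], [[0.0, 0.0, 2.48], [-0.0, 0.0, 0.0], 5], [[0.0, 0.0, 2.47], [-0.0, 0.0, 0.0], 5], [[0.01, 0.0, 2.48], [-0.0, 0.0, 0.0], 5], [[0.0, 0.0, 2.47], [-0.0, 0.0, 0.0], 5]]
```

>>> carry_out([
  [[-3.88, -3.82, 0.45], [0, 0, 7.7], 5],
  [[-4.36, -3.27, 0.44], [0, 0, 7.7], 5],
  [[-4.76, -2.65, 0.45], [0, 0, 7.7], 5],
  [[-5.07, -1.99, 0.44], [0, 0, 7.7], 5],
  [[-5.29, -1.29, 0.45], [0, 0, 7.7], 5],
  [[-5.41, -0.57, 0.44], [0, 0, 7.7], 5],
  [[-5.44, 0.15, 0.45], [0, 0, 7.7], 5],
  [[-5.37, 0.88, 0.44], [0, 0, 7.7], 5],
  [[-5.21, 1.6, 0.45], [0, 0, 7.7], 5],
  [[-4.94, 2.28, 0.44], [0, 0, 7.7], 5],
  [[0, 0, 0], [0, 0, 0], 5],
  [[0, 0, 0], [0, 0, 0], 5],
])

```text
clock: 1.6
eef_pos: [0.4588, 0.1083, 0.3599]
orientation: [-0.001, 0.757, 0.654, -0.0]
contact_force: [-0.6, 0.2, 0.4]
grip_width: 0.0498
gripper_force: 0.0
```

```bash
python3 - <<'E'
from plan import *
p,M=now(); print(p.round(4),M[:,1].round(3))
a,_=grab('side','s1'); b,_=grab('top','t1')
f=lambda x:cv2.resize(x,None,fx=3.4,fy=3.4,interpolation=cv2.INTER_CUBIC)
cv2.imwrite('pics/c1.png',np.hstack([f(a[140:255,140:255]),f(b[180:295,175:290])])[:,:,::-1])
from det import *
run('top','t1',(175,195,285,280)); run('side','s1',(140,145,255,255))
E
```

```text
[0.4588 0.1083 0.3599] [ 0.989 -0.146 -0.001]
top table ((467.2270202636719, 233.73895263671875), 74.81370544433594)
wheel ((465.17578125, 114.71029663085938), 16.643291473388672)
red [223.8 228.1] [221 225   6   8  34] [0.4617 0.1962 0.1825] 0.189
red [212.5 228.8] [210 228   6   3   8] [0.4856 0.2295 0.1507] 0.155
red [215.3 237.6] [209 233  12   9  55] [0.4544 0.2349 0.1498] 0.162
red [214.4 254.9] [214 251   2   9  10] [0.4242 0.2659 0.0432] 0.048
red [175.4 276.1] [175 272   2   8  13] [0.4079 0.4081 0.1344] 0.141
side table ((466.0717468261719, 231.3568572998047), 75.63775634765625)
wheel ((461.580078125, 76.7131118774414), 38.11940002441406)
red [143.6 160.9] [140 156   8   9  44] [0.495  0.4215 0.0779] 0.084
red [182.8 180.6] [174 175  20  12 134] [0.4559 0.2161 0.1578] 0.294
red [214.3 205.4] [211 201   6  10  36] [0.4568 0.1074 0.1067] 0.125
red [151.  231.5] [141 221  21  21 185] [ 0.5648  0.6695 -0.7695] -0.038
```

View pics/c1.png

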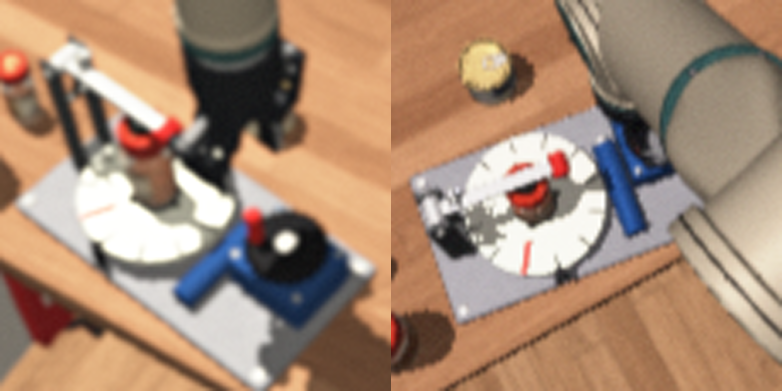

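The table's red mark shows in the right crop at (527,258), with the pointer at (565,272). In the left crop the handle is at (253,220), and the gripper is above it. I'll go down and pinch.

>>> carry_out([
  [[0, 0, 2.5], [0, 0, 0], 5],
  [[0, 0.1, 2.5], [0, 0, 0], 5],
  [[0, 0, 2.5], [0, 0, 0], 5],
  [[0, 0, 2.4], [0, 0, 0], 5],
  [[0, 0, 0], [0, 0, 0], 0],
  [[0, 0, 0], [0, 0, 0], 0],
  [[0, 0, 0], [0, 0, 0], 0],
  [[0, 0, 0], [0, 0, 0], 0],
  [[0, 0, 0], [0, 0, 0], 0],
])

```text
clock: 2.82
eef_pos: [0.4599, 0.1084, 0.2618]
orientation: [-0.001, 0.757, 0.654, 0.0]
contact_force: [-2.9, 4.2, 4.5]
grip_width: 0.0142
gripper_force: 59.4
```

```bash
cat > circ.py <<'E'
from plan import *
def circ(c,turns,per,r=.028,a0=None,zt=None):
    p,M=now()
    if a0 is None: a0=np.arctan2(p[1]-c[1],p[0]-c[0])
    print('a0',np.degrees(a0),'r',np.hypot(*(p[:2]-c)))
    n=round(turns*per); z=p[2] if zt is None else zt
    return rows(p,M,[((c[0]+r*np.cos(a0-2*np.pi*k/per),c[1]+r*np.sin(a0-2*np.pi*k/per),z),None,1) for k in range(1,n+1)],0)
E
python3 - <<'E'
from circ import *
o=robot.get_obs(); print(o['eef_pos'],o['grip_width'],o['gripper_force'],o['contact_force'])
circ(np.array([.4645,.080]),.25,20)
E
```

```text
[0.45992537 0.10841985 0.26177427] 0.014197500650526057 59.402191556291655 [-2.87339825  4.16456192  4.45506152]
a0 99.144230926249 r 0.02878567275229707
[[[0.05, 0.89, -0.0], [0.0, 0.0, 0.0], 0], [[-0.14, 0.86, -0.0], [0.0, 0.0, 0.0], 0], [[-0.4, 0.78, -0.0], [0.0, 0.0, 0.0], 0], [[-0.63, 0.62, -0.0], [0.0, 0.0, 0.0], 0], [[-0.78, 0.39, -0.0], [0.0, 0.0, 0.0], 0]]
```

>>> carry_out([
  [[0.05, 0.89, 0], [0, 0, 0], 0],
  [[-0.14, 0.86, 0], [0, 0, 0], 0],
  [[-0.4, 0.78, 0], [0, 0, 0], 0],
  [[-0.63, 0.62, 0], [0, 0, 0], 0],
  [[-0.78, 0.39, 0], [0, 0, 0], 0],
])

```text
clock: 3.45
eef_pos: [0.4944, 0.0837, 0.2618]
orientation: [0.002, 0.757, 0.653, 0.002]
contact_force: [1.7, 2.2, 1.7]
grip_width: 0.0143
gripper_force: 59.1
```

```bash
python3 - <<'E'
from circ import *
circ(np.array([.4645,.080]),.5,20)
E
```

```text
a0 7.077894617139451 r 0.030159132680561383
[[[-0.93, -0.11, -0.0], [0.0, 0.0, 0.0], 0], [[-0.86, -0.17, -0.0], [0.0, 0.0, 0.0], 0], [[-0.76, -0.44, -0.01], [0.0, 0.0, 0.0], 0], [[-0.59, -0.64, -0.0], [0.0, 0.0, 0.0], 0], [[-0.36, -0.8, -0.01], [0.0, 0.0, 0.0], 0], [[-0.1, -0.87, -0.0], [0.0, 0.0, 0.0], 0], [[0.17, -0.86, -0.0], [0.0, 0.0, 0.0], 0], [[0.43, -0.76, -0.01], [0.0, 0.0, 0.0], 0], [[0.65, -0.59, -0.0], [0.0, 0.0, 0.0], 0], [[0.8, -0.36, -0.0], [0.0, 0.0, 0.0], 0]]
```

>>> carry_out([
  [[-0.93, -0.11, 0], [0, 0, 0], 0],
  [[-0.86, -0.17, 0], [0, 0, 0], 0],
  [[-0.76, -0.44, 0], [0, 0, 0], 0],
  [[-0.59, -0.64, 0], [0, 0, 0], 0],
  [[-0.36, -0.8, 0], [0, 0, 0], 0],
])

```text
clock: 4.08
eef_pos: [0.4654, 0.0532, 0.2617]
orientation: [-0.001, 0.757, 0.654, 0.001]
contact_force: [2.5, 9.9, 5.5]
grip_width: 0.0143
gripper_force: 59.7
```

>>> carry_out([
  [[-0.1, -0.87, 0], [0, 0, 0], 0],
  [[0.17, -0.86, 0], [0, 0, 0], 0],
  [[0.43, -0.76, 0], [0, 0, 0], 0],
  [[0.65, -0.59, 0], [0, 0, 0], 0],
  [[0.8, -0.36, 0], [0, 0, 0], 0],
  [[0, 0, 0], [0, 0, 0], 0],
])

```text
clock: 4.82
eef_pos: [0.4379, 0.0775, 0.2618]
orientation: [0.003, 0.757, 0.654, 0.004]
contact_force: [10.6, 2.8, -5.5]
grip_width: 0.0144
gripper_force: 59.0
```

```bash
python3 - <<'E'
from circ import *
grab('top','t2'); 
from det import *
run('top','t2',(175,195,285,280))
circ(np.array([.4655,.0805]),.9,20)
E
```

```text
top table ((468.0343933105469, 233.87376403808594), 74.61622619628906)
wheel ((461.6851806640625, 104.54407501220703), 28.1912899017334)
red [223.8 228.1] [221 225   6   8  34] [0.4616 0.1962 0.1827] 0.188
red [212.  228.9] [209 228   7   3  10] [0.4863 0.2312 0.1496] 0.154
red [215.2 237.7] [209 233  12   9  56] [0.4543 0.2354 0.1496] 0.16
red [216.5 255.3] [216 252   2   8  15] [0.4193 0.2601 0.0445] 0.049
red [175.4 276.1] [175 272   2   8  13] [0.4075 0.4078 0.1365] 0.144
a0 -173.45537395637314 r 0.0277892999070386
[[[0.87, -0.11, 0.0], [0.0, 0.0, 0.0], 0], [[0.85, 0.18, 0.0], [0.0, 0.0, 0.0], 0], [[0.76, 0.44, 0.01], [0.0, 0.0, 0.0], 0], [[0.59, 0.65, 0.01], [0.0, 0.0, 0.0], 0], [[0.35, 0.8, 0.01], [0.0, 0.0, 0.0], 0], [[0.09, 0.88, 0.0], [0.0, 0.0, 0.0], 0], [[-0.18, 0.85, 0.01], [0.0, 0.0, 0.0], 0], [[-0.44, 0.76, 0.01], [0.0, 0.0, 0.0], 0], [[-0.65, 0.59, 0.0], [0.0, 0.0, 0.0], 0], [[-0.8, 0.35, 0.01], [0.0, 0.0, 0.0], 0], [[-0.88, 0.09, -0.01], [0.0, 0.0, 0.0], 0], [[-0.85, -0.18, 0.0], [0.0, 0.0, 0.0], 0], [[-0.76, -0.44, -0.0], [0.0, 0.0, 0.0], 0], [[-0.59, -0.65, -0.01], [0.0, 0.0, 0.0], 0], [[-0.35, -0.8, -0.01], [0.0, 0.0, 0.0], 0], [[-0.09, -0.88, -0.01], [0.0, 0.0, 0.0], 0], [[0.18, -0.85, -0.01], [0.0, 0.0, 0.0], 0], [[0.44, -0.76, -0.0], [0.0, 0.0, 0.0], 0]]
```

>>> carry_out([
  [[0.87, -0.11, 0.0], [0, 0, 0], 0],
  [[0.85, 0.18, 0.0], [0, 0, 0], 0],
  [[0.76, 0.44, 0], [0, 0, 0], 0],
  [[0.59, 0.65, 0], [0, 0, 0], 0],
  [[0.35, 0.8, 0], [0, 0, 0], 0],
  [[0.09, 0.88, 0.0], [0, 0, 0], 0],
  [[-0.18, 0.85, 0], [0, 0, 0], 0],
  [[-0.44, 0.76, 0], [0, 0, 0], 0],
  [[-0.65, 0.59, 0.0], [0, 0, 0], 0],
  [[-0.8, 0.35, 0], [0, 0, 0], 0],
  [[-0.88, 0.09, 0], [0, 0, 0], 0],
  [[-0.85, -0.18, 0.0], [0, 0, 0], 0],
  [[-0.76, -0.44, 0], [0, 0, 0], 0],
  [[-0.59, -0.65, 0], [0, 0, 0], 0],
  [[-0.35, -0.8, 0], [0, 0, 0], 0],
  [[-0.09, -0.88, 0], [0, 0, 0], 0],
  [[0.18, -0.85, 0], [0, 0, 0], 0],
  [[0.44, -0.76, 0], [0, 0, 0], 0],
  [[0.65, -0.59, 0], [0, 0, 0], 0],
  [[0.8, -0.35, 0], [0, 0, 0], 0],
])

```text
clock: 7.38
eef_pos: [0.4377, 0.0773, 0.2618]
orientation: [0.003, 0.757, 0.653, 0.004]
contact_force: [12.6, -0.1, -6.2]
grip_width: 0.0146
gripper_force: 59.0
```

```bash
python3 - <<'E'
from circ import *
b,d=grab('top','t3'); cv2.imwrite('pics/c3.png',cv2.resize(b[205:275,180:260],None,fx=7,fy=7,interpolation=cv2.INTER_CUBIC)[:,:,::-1])
from det import *
run('top','t3',(175,195,285,280))
circ(np.array([.4655,.0805]),.9,20)
E
```

```text
top table ((467.7030334472656, 233.66749572753906), 74.68397521972656)
wheel ((460.0755920410156, 105.41537475585938), 26.78986930847168)
red [223.7 227.8] [221 224   6   9  35] [0.4647 0.1956 0.1746] 0.189
red [212.1 228.9] [210 228   6   3   9] [0.4858 0.2308 0.151 ] 0.158
red [215.4 237.7] [209 233  12   9  56] [0.4542 0.2349 0.1491] 0.158
red [219.6 255.9] [219 253   2   7   9] [0.412  0.2515 0.0447] 0.048
red [175.4 276.1] [175 272   2   8  13] [0.408  0.4081 0.1341] 0.143
a0 -175.28881139348584 r 0.027960205117155353
[[[0.87, -0.07, 0.0], [0.0, 0.0, 0.0], 0], [[0.85, 0.22, 0.01], [0.0, 0.0, 0.0], 0], [[0.75, 0.46, 0.0], [0.0, 0.0, 0.0], 0], [[0.56, 0.67, 0.01], [0.0, 0.0, 0.0], 0], [[0.33, 0.81, 0.01], [0.0, 0.0, 0.0], 0], [[0.06, 0.88, 0.01], [0.0, 0.0, 0.0], 0], [[-0.21, 0.85, 0.01], [0.0, 0.0, 0.0], 0], [[-0.47, 0.74, 0.0], [0.0, 0.0, 0.0], 0], [[-0.67, 0.56, 0.01], [0.0, 0.0, 0.0], 0], [[-0.81, 0.33, -0.0], [0.0, 0.0, 0.0], 0], [[-0.87, 0.06, -0.0], [0.0, 0.0, 0.0], 0], [[-0.85, -0.21, -0.01], [0.0, 0.0, 0.0], 0], [[-0.75, -0.46, -0.0], [0.0, 0.0, 0.0], 0], [[-0.56, -0.67, -0.01], [0.0, 0.0, 0.0], 0], [[-0.33, -0.81, -0.01], [0.0, 0.0, 0.0], 0], [[-0.06, -0.88, -0.01], [0.0, 0.0, 0.0], 0], [[0.21, -0.85, -0.01], [0.0, 0.0, 0.0], 0], [[0.47, -0.74, -0.0], [0.0, 0.0, 0.0], 0]]
```

View pics/c3.png

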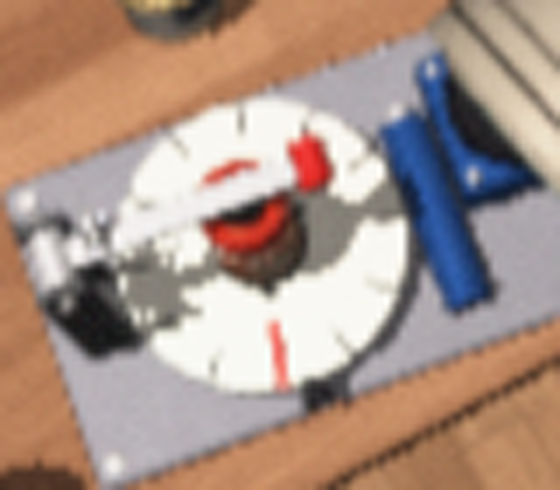

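```bash
python3 - <<'E'
from meas import *
n='top'
g=lambda u,v,z:onz(n,180+u/7-.43,205+v/7-.43,z)
ang=lambda p:np.degrees(np.arctan2(p[1],p[0]))
A,B,C=g(5,187,.01),g(105,488,.01),g(430,35,.01)
print('x-axis yaw',ang(A-B),'y axis yaw',ang(A-C)-90)
print('screws',ang(g(25,200,.01)-g(113,463,.01)))
b=cv2.imread('pics/t3.png')[:,:,::-1]; print(b[255:266,219:232].max(2))
c=np.array([.4678,.2337,0])
d=cloud(n,np.load('pics/t3.npy'))
for z in(.045,.05,.055,.06): print(z,ang(onz(n,225.5,260,z)-c))
print(d[256:265,222:229,2].round(3))
H=hsv(b.copy()); m=roi(n,(213,246,226,262))&((H[...,0]<10)|(H[...,0]>170))&(H[...,1]>70)&(H[...,2]>90)
P=np.array([onz(n,u,v,.045)[:2] for v,u in np.argwhere(m)]); print('red',len(P),ang(P.mean(0)-c[:2]),[round(ang(x-c[:2]),1) for x in P])
E
```

```text
x-axis yaw -7.945117685900413 y axis yaw -8.691478016002506
screws -7.911846633565633
[[243 235 248 249 249 249 249 249 249 246 221 154 119]
 [241 245 249 249 249 250 248 249 247 235 209 105  90]
 [243 244 249 249 248 248 247 239 218 166 111  95 134]
 [246 245 247 247 232 220 217 177 113  87  83 135 174]
 [240 241 235 229 149  96  92  82  75  74  92 166 173]
 [197 210 175 156  85  54  47  47  63  75  88 158 152]
 [150 153 147 138  84  50  49  36  52  82  80 125 156]
 [177 177 175 164  96  43  52  72  86 130 101 144 185]
 [178 181 174 161 108  68  94 143 149 177 156 183 191]
 [174 163 151 142 123 141 158 182 188 190 190 201 198]
 [140 129 155 162 155 184 187 191 191 197 202 199 199]]
0.045 175.60949148327686
0.05 175.65688764150548
0.055 175.70334742131266
0.06 175.7488982411684
[[ 0.045  0.046  0.046  0.041  0.035  0.049  0.048]
 [ 0.05   0.042  0.045  0.046  0.045  0.045  0.046]
 [ 0.043  0.043  0.039  0.043  0.044  0.039  0.007]
 [ 0.049  0.046  0.047  0.046  0.012  0.012  0.014]
 [ 0.038  0.047  0.051  0.055  0.048  0.007  0.015]
 [ 0.009  0.041  0.047  0.044  0.044  0.013  0.011]
 [ 0.013  0.042  0.047  0.052  0.025  0.018  0.011]
 [ 0.014  0.011  0.02   0.009  0.011  0.003  0.001]
 [ 0.01   0.008  0.004  0.004 -0.003 -0.007 -0.006]]
red 18 161.59870104891397 [np.float64(163.7), np.float64(158.3), np.float64(162.9), np.float64(162.1), np.float64(161.5), np.float64(165.3), np.float64(160.9), np.float64(164.5), np.float64(160.4), np.float64(163.8), np.float64(160.0), np.float64(163.2), np.float64(159.6), np.float64(162.6), np.float64(159.2), np.float64(162.1), np.float64(158.9), np.float64(161.6)]
```

>>> carry_out([
  [[0.87, -0.07, 0.0], [0, 0, 0], 0],
  [[0.85, 0.22, 0], [0, 0, 0], 0],
  [[0.75, 0.46, 0.0], [0, 0, 0], 0],
  [[0.56, 0.67, 0], [0, 0, 0], 0],
  [[0.33, 0.81, 0], [0, 0, 0], 0],
  [[0.06, 0.88, 0], [0, 0, 0], 0],
  [[-0.21, 0.85, 0], [0, 0, 0], 0],
  [[-0.47, 0.74, 0.0], [0, 0, 0], 0],
  [[-0.67, 0.56, 0], [0, 0, 0], 0],
  [[-0.81, 0.33, 0], [0, 0, 0], 0],
  [[-0.87, 0.06, 0], [0, 0, 0], 0],
  [[-0.85, -0.21, 0], [0, 0, 0], 0],
  [[-0.75, -0.46, 0], [0, 0, 0], 0],
  [[-0.56, -0.67, 0], [0, 0, 0], 0],
  [[-0.33, -0.81, 0], [0, 0, 0], 0],
  [[-0.06, -0.88, 0], [0, 0, 0], 0],
  [[0.21, -0.85, 0], [0, 0, 0], 0],
  [[0.47, -0.74, 0], [0, 0, 0], 0],
  [[0.67, -0.56, 0], [0, 0, 0], 0],
  [[0.81, -0.33, 0], [0, 0, 0], 0],
])

```text
clock: 9.93
eef_pos: [0.4377, 0.0774, 0.2618]
orientation: [0.003, 0.757, 0.653, 0.004]
contact_force: [11.3, 0.6, -6.3]
grip_width: 0.0147
gripper_force: 59.1
```

```bash
cat > look.py <<'E'
from meas import *
def look(k):
    b,d=grab('top','t%s'%k); a,_=grab('side','s%s'%k)
    f=lambda x,k:cv2.resize(x,(390,390),interpolation=cv2.INTER_CUBIC)
    cv2.imwrite('pics/c%s.png'%k,np.hstack([f(a[190:230,150:190],0),f(b[232:272,200:240],0)])[:,:,::-1])
    H=hsv(b); c=np.array([.4678,.2337]); m=roi('top',(213,246,235,262))&((H[...,0]<10)|(H[...,0]>170))&(H[...,1]>70)&(H[...,2]>90)
    m2=roi('side',(155,195,185,226)); 
    P=np.array([onz('top',u,v,.045)[:2] for v,u in np.argwhere(m)]); w=P.mean(0)-c; print('red',len(P),np.degrees(np.arctan2(w[1],w[0])))
E
python3 -c "
from look import *
look(4)"
```

```text
red 19 173.6636756456852
```

View pics/c4.png

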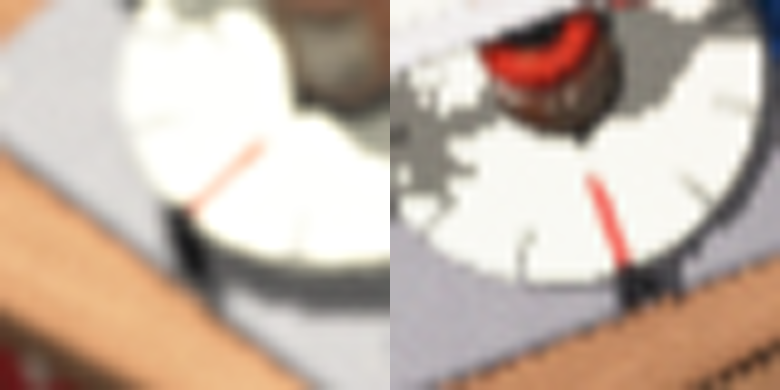

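The red mark's outer end now meets the pointer: left crop mark end (192,210) against pointer top (182,210); right crop (626,262) against pointer (632,275). I'll put a number on it.

```bash
python3 - <<'E'
from meas import *
ang=lambda p:np.degrees(np.arctan2(p[1],p[0]))
for n,w,c,pw in(('top',(213,244,232,262),(.4678,.2337),(221,258,230,266)),('side',(166,202,182,214),(.4664,.2312),(160,207,176,224))):
  for k in((4,3) if n=='top' else (4,)):
    a=cv2.imread(f'pics/{n[0]}{k}.png')[:,:,::-1].astype(float)
    x0,y0,x1,y1=w; s=a[...,0]-(a[...,1]+a[...,2])/2; s=np.where(s>18,s,0); v,u=np.mgrid[y0:y1,x0:x1]; W=s[y0:y1,x0:x1].ravel()
    P=np.array([onz(n,*t,.045)[:2] for t in zip(u.ravel(),v.ravel())]); r=np.hypot(*(P-c).T); W=W*((r>.03)&(r<.074))
    mu=(W[:,None]*P).sum(0)/W.sum(); D=P-mu; e,E=np.linalg.eigh((W[:,None]*D).T@D); l=E[:,1]; l=-l if l[0]>0 else l
    print(n,k,'red mean ang',ang(mu-c),'line dir',ang(l),'W',W.sum())
  x0,y0,x1,y1=pw; V=a.max(2) if n=='side' else cv2.imread('pics/t4.png').max(2).astype(float); print(V[y0:y1,x0:x1].astype(int))
  m=cloud(n,np.load(f'pics/{n[0]}4.npy'))[...,2]; print((m[y0:y1,x0:x1]*1000).astype(int))
  for yaw in(-8,-8.7):
    th=np.radians(180+yaw)
    from h import proj
    print([proj(n,(c[0]+rr*np.cos(th),c[1]+rr*np.sin(th),.045)).round(1) for rr in(.05,.072,.08)])
E
```

```text
top 4 red mean ang 172.13671074135536 line dir 172.64228242742251 W 2048.5
top 3 red mean ang 161.9257005023049 line dir 161.16907598935063 W 2084.0
[[248 246 225 214 215 168 120  95  82]
 [237 229 145  91  95  79  79  79  89]
 [176 151  85  49  47  49  62  74  89]
 [143 133  83  45  49  34  53  76  80]
 [174 169  97  43  55  74  83 130 102]
 [171 160 110  71  96 144 149 175 158]
 [153 141 123 139 154 182 189 192 193]
 [156 163 157 184 189 193 193 200 200]]
[[42 43 45 41 42 47 36 14 12]
 [39 44 41 47 50 12  9 14 12]
 [38 42 48 53 49 46 12 10 13]
 [10  7 45 49 48 42 11  6  6]
 [15 13 48 50 43 22 16 10  8]
 [ 6 20 11 19  4  6  5  2 -2]
 [13  6  6 12 -1  0 -2  0 -1]
 [13 -1  0 -2 -1  0 -3  0  4]]
[array([221.4, 252.8]), array([223.5, 258.6]), array([224.3, 260.8])]
[array([221.3, 252.9]), array([223.3, 258.7]), array([224. , 260.9])]
side 4 red mean ang 169.39175226300566 line dir 173.17127707231728 W 676.0
[[222 222 219 218 229 249 255 255 255 255 255 255 254 254 254 254]
 [222 221 220 219 222 237 253 255 255 255 255 254 254 254 254 255]
 [222 221 221 219 219 221 236 253 255 255 255 25
[... 1263 characters left out ...]

 [ 0 10  8 13  8 12 12 48 47 47 46 38 43 41 45 44]
 [-1  0 10 11  9 13  9 37 40 48 41 11 36 44 41 45]
 [-1 -6 -1  6 10  9  9 10 31 40 36 13 10 30 33 38]
 [-2 -1 -4 -1 -1  5  6 10 24 23 34 26  9 10  8 10]
 [-1  0 -4 -1 -2  0  6 10 14 24 30 26  9 13 16  7]
 [ 0 -2  0 -3 -2 -3 -3  6  8 13 24 19 13  8 10 11]
 [-1  2 -2  1 -1  0  0  0  4 10  9 12 12  9 14 14]
 [-1  0 -2  0 -2 -1  0 -4 -1 -3  8 10 11 10  8 11]
 [-2 -2  0  1 -2 -1  0 -6 -3  0  3  7  9 13  9 12]
 [ 0 -2  3  0 -3  0 -4 -4  0  0 -2  0  4  9 12 13]
 [ 0 -1 -1 -2 -4 -1 -4  2 -1  1  3  0 -1  0  9 13]]
[array([174.8, 206.8]), array([169.8, 211.4]), array([168., 213.])]
[array([174.6, 206.7]), array([169.6, 211.2]), array([167.8, 212.9])]
```

```bash
python3 - <<'E'
from plan import *
p,M=now()
rows(p,M,[((.4377,.0774,.41),None,4),((.4615,.195,.41),None,3),((.4615,.195,.33),None,3)],5)
E
```

```text
[[[-0.0, 0.04, -3.7], [0.0, 0.0, 0.0], 5], [[-0.01, 0.04, -3.71], [0.0, 0.0, 0.0], 5], [[-0.0, 0.04, -3.7], [0.0, 0.0, 0.0], 5], [[-0.01, 0.04, -3.71], [0.0, 0.0, 0.0], 5], [[3.99, 0.22, 0.01], [0.0, 0.0, 0.0], 5], [[4.0, 0.22, 0.01], [0.0, 0.0, 0.0], 5], [[3.99, 0.21, 0.02], [0.0, 0.0, 0.0], 5], [[-0.0, -0.03, 2.67], [0.0, 0.0, 0.0], 5], [[-0.01, -0.02, 2.66], [0.0, 0.0, 0.0], 5], [[-0.0, -0.03, 2.67], [0.0, 0.0, 0.0], 5]]
```

>>> carry_out([
  [[0, 0, 0], [0, 0, 0], 5],
  [[0, 0, 0], [0, 0, 0], 5],
  [[0, 0, 0], [0, 0, 0], 5],
  [[0, 0, -3.7], [0, 0, 0], 5],
  [[0, 0, -3.7], [0, 0, 0], 5],
  [[0, 0, -3.7], [0, 0, 0], 5],
  [[0, 0, -3.7], [0, 0, 0], 5],
  [[4.0, 0.2, 0], [0, 0, 0], 5],
  [[4.0, 0.2, 0], [0, 0, 0], 5],
  [[4.0, 0.2, 0], [0, 0, 0], 5],
  [[0, 0, 2.0], [0, 0, 0], 5],
  [[0, 0, 1.5], [0, 0, 0], 5],
])

```text
clock: 11.52
eef_pos: [0.4572, 0.1943, 0.3731]
orientation: [-0.0, 0.757, 0.654, -0.001]
contact_force: [-0.7, -0.1, -0.3]
grip_width: 0.0502
gripper_force: 0.0
```

```bash
python3 - <<'E'
from look import *
look(5)
a=cv2.imread('pics/s5.png');b=cv2.imread('pics/t5.png')
f=lambda x:cv2.resize(x,None,fx=3.6,fy=3.6,interpolation=cv2.INTER_CUBIC)
cv2.imwrite('pics/d5.png',np.hstack([f(a[130:240,140:250]),f(b[180:290,175:285])]))
from plan import *
o=robot.get_obs();print(o['eef_pos'])
E
```

```text
red 20 173.2037672477069
[0.45696123 0.19350971 0.37252813]
```

View pics/d5.png

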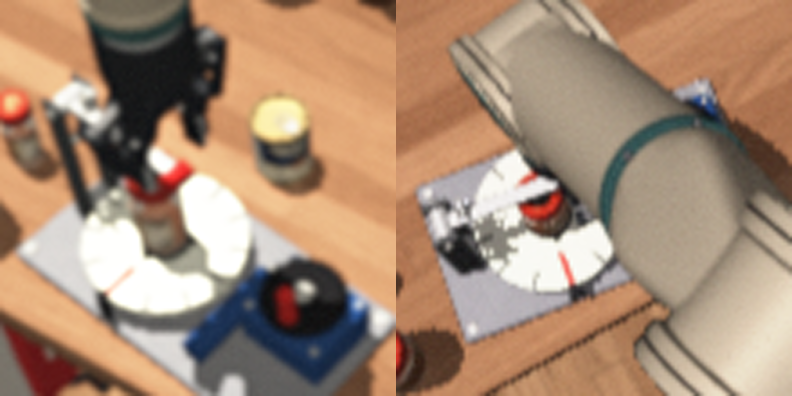

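The left crop shows the open fingers above and either side of the red roller at (175,178). The mark is still at the pointer. Next: shift slightly, descend and pinch.

>>> carry_out([
  [[0.2, 0.4, 1.4], [0, 0, 0], 5],
  [[0, 0, 1.4], [0, 0, 0], 5],
  [[0, 0, 1.4], [0, 0, 0], 5],
  [[0, 0, 0], [0, 0, 0], 0],
  [[0, 0, 0], [0, 0, 0], 0],
  [[0, 0, 0], [0, 0, 0], 0],
  [[0, 0, 0], [0, 0, 0], 0],
])

```text
clock: 12.5
eef_pos: [0.4625, 0.1954, 0.3324]
orientation: [0.0, 0.757, 0.653, 0.0]
contact_force: [2.2, -2.2, -3.9]
grip_width: 0.0228
gripper_force: 60.4
```

```bash
python3 - <<'E'
from plan import *
p,M=now(); o=robot.get_obs(); print(p,o['contact_force'],o['grip_width'])
yaw=np.radians(-8.3); ydir=np.array([-np.sin(yaw),np.cos(yaw),0])
way=[]
for a in np.linspace(0,1.9,23)[1:]: way.append((p+.128*((1-np.cos(a))*ydir+np.array([0,0,np.sin(a)])),None,1))
rows(p,M,way,0)
E
```

```text
[0.46250467 0.19542952 0.33240959] [ 2.22709467 -2.18034065 -3.87142238] 0.02283356660044245
[[[0.05, 0.0, -1.1], [0.0, 0.0, 0.0], 0], [[0.14, 0.0, -1.1], [0.0, 0.0, 0.0], 0], [[0.24, 0.0, -1.08], [0.0, 0.0, 0.0], 0], [[0.33, 0.0, -1.05], [0.0, 0.0, 0.0], 0], [[0.41, 0.0, -1.03], [0.0, 0.0, 0.0], 0], [[0.51, 0.0, -0.98], [0.0, 0.0, 0.0], 0], [[0.59, 0.0, -0.94], [0.0, 0.0, 0.0], 0], [[0.66, 0.0, -0.88], [0.0, 0.0, 0.0], 0], [[0.74, 0.0, -0.82], [0.0, 0.0, 0.0], 0], [[0.81, 0.0, -0.75], [0.0, 0.0, 0.0], 0], [[0.87, -0.0, -0.68], [0.0, 0.0, 0.0], 0], [[0.93, -0.0, -0.61], [0.0, 0.0, 0.0], 0], [[0.97, -0.0, -0.52], [0.0, 0.0, 0.0], 0], [[1.02, -0.01, -0.43], [0.0, 0.0, 0.0], 0], [[1.05, 0.0, -0.35], [0.0, 0.0, 0.0], 0], [[1.07, 0.0, -0.25], [0.0, 0.0, 0.0], 0], [[1.1, -0.0, -0.16], [0.0, 0.0, 0.0], 0], [[1.1, -0.0, -0.07], [0.0, 0.0, 0.0], 0], [[1.1, -0.01, 0.03], [0.0, 0.0, 0.0], 0], [[1.1, 0.0, 0.12], [0.0, 0.0, 0.0], 0], [[1.09, -0.0, 0.22], [0.0, 0.0, 0.0], 0], [[1.06, -0.0, 0.31], [0.0, 0.0, 0.0], 0]]
```

Pinched at 22.8 mm. I'll lift in two stages and check the forces between them.

>>> carry_out([
  [[0.05, 0.0, -1.1], [0, 0, 0], 0],
  [[0.14, 0.0, -1.1], [0, 0, 0], 0],
  [[0.24, 0.0, -1.08], [0, 0, 0], 0],
  [[0.33, 0.0, -1.05], [0, 0, 0], 0],
  [[0.41, 0.0, -1.03], [0, 0, 0], 0],
  [[0.51, 0.0, -0.98], [0, 0, 0], 0],
])

```text
clock: 13.25
eef_pos: [0.4649, 0.2134, 0.3965]
orientation: [-0.0, 0.757, 0.654, 0.001]
contact_force: [5.9, 3.2, -9.1]
grip_width: 0.0226
gripper_force: 59.1
```

>>> carry_out([
  [[0.59, 0.0, -0.94], [0, 0, 0], 0],
  [[0.66, 0.0, -0.88], [0, 0, 0], 0],
  [[0.74, 0.0, -0.82], [0, 0, 0], 0],
  [[0.81, 0.0, -0.75], [0, 0, 0], 0],
  [[0.87, 0, -0.68], [0, 0, 0], 0],
  [[0.93, 0, -0.61], [0, 0, 0], 0],
  [[0.97, 0, -0.52], [0, 0, 0], 0],
])

```text
clock: 14.12
eef_pos: [0.4726, 0.2675, 0.4479]
orientation: [0.0, 0.757, 0.653, -0.001]
contact_force: [3.7, -1.9, -8.0]
grip_width: 0.0227
gripper_force: 59.0
```

>>> carry_out([
  [[1.02, 0, -0.43], [0, 0, 0], 0],
  [[1.05, 0.0, -0.35], [0, 0, 0], 0],
  [[1.07, 0.0, -0.25], [0, 0, 0], 0],
  [[1.1, 0, -0.16], [0, 0, 0], 0],
  [[1.1, 0, -0.07], [0, 0, 0], 0],
  [[1.1, 0, 0.03], [0, 0, 0], 0],
  [[1.1, 0.0, 0.12], [0, 0, 0], 0],
  [[1.09, 0, 0.22], [0, 0, 0], 0],
  [[1.06, 0, 0.31], [0, 0, 0], 0],
])

```text
clock: 15.25
eef_pos: [0.4863, 0.3653, 0.4535]
orientation: [-0.001, 0.757, 0.654, 0.0]
contact_force: [-4.4, 1.3, 3.6]
grip_width: 0.0225
gripper_force: 58.5
```

>>> carry_out([
  [[0, 0, 0], [0, 0, 0], 5],
  [[0, 0, 0], [0, 0, 0], 5],
  [[0, 0, 0], [0, 0, 0], 5],
  [[0, 0, -2.0], [0, 0, 0], 6],
  [[0, 0, -2.5], [0, 0, 0], 6],
  [[-3, 0, 0], [0, 0, 0], 6],
  [[-3, 0, 0], [0, 0, 0], 6],
  [[-3, 0, 0], [0, 0, 0], 6],
  [[-4.3, 0, 0], [0, 0, 0], 6],
])

```text
clock: 16.38
eef_pos: [0.4676, 0.231, 0.4985]
orientation: [0.0, 0.757, 0.654, 0.001]
contact_force: [0.1, -0.0, -0.3]
grip_width: 0.0601
gripper_force: 0.0
```

```bash
python3 - <<'E'
from look import *
look(6)
a=cv2.imread('pics/s6.png');b=cv2.imread('pics/t6.png')
f=lambda x:cv2.resize(x,None,fx=3.0,fy=3.0,interpolation=cv2.INTER_CUBIC)
cv2.imwrite('pics/d6.png',np.hstack([f(a[110:240,130:250]),f(b[165:295,170:290])]))
from plan import *
o=robot.get_obs();print(o['eef_pos'],o['orientation'],o['joint_pos'].round(2))
from det import *
for n in('top','side'):
    try: run(n,n[0]+'6',(175,195,285,280) if n=='top' else (140,145,255,255))
    except Exception as e: print(e)
E
```

```text
red 20 174.71370906425813
[0.46772141 0.22609005 0.49919912] [ 9.12034678e-04  7.59696422e-01  6.50277149e-01 -3.78097191e-04] [-0.85  0.37  0.49  1.75 -0.19  1.07 -0.45]
top table ((465.2408752441406, 240.81878662109375), 72.70882415771484)
wheel ((479.5603332519531, 53.942100524902344), 21.042057037353516)
red [214.8 238.7] [210 236  10   7  41] [0.4443 0.238  0.1841] 0.407
red [222.1 254.5] [221 251   3   8   8] [0.4113 0.2412 0.0481] 0.052
red [175.4 276.1] [175 272   2   8  13] [0.4076 0.4079 0.1358] 0.144
side table ((466.6148376464844, 229.72962951660156), 75.8475570678711)
wheel ((463.18707275390625, 77.1576919555664), 39.77029800415039)
red [143.6 160.9] [140 156   8   9  44] [0.4948 0.4213 0.0783] 0.083
red [181.5 179.7] [175 172  14  15 121] [0.4627 0.2277 0.1461] 0.155
red [219.2 214.2] [217 210   5  10  41] [0.437  0.0761 0.11  ] 0.124
red [150.9 231.6] [141 221  21  21 184] [ 0.5654  0.6716 -0.7731] -0.036
```

View pics/d6.png

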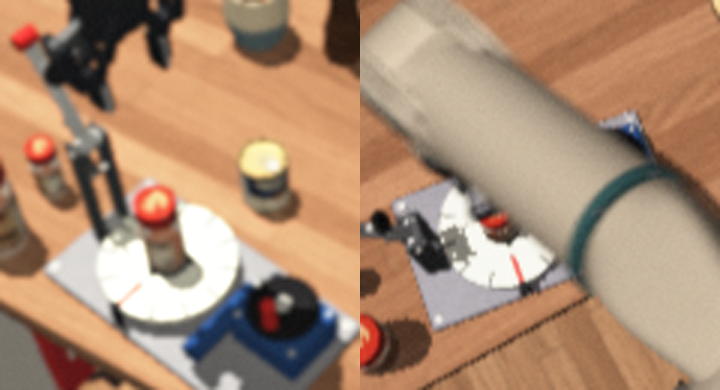

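The arm stays open, with its red grip at left crop (25,38) well past centre. The jar stands upright at (160,230), and the mark is at the pointer (130,293). I'll descend part way over the jar.

>>> carry_out([
  [[0, 0, 3.3], [0, 0, 0], 7.5],
  [[0, 0, 3.3], [0, 0, 0], 7.5],
  [[0, 0, 3.3], [0, 0, 0], 7.5],
  [[0, 0, 0], [0, 0, 0], 7.5],
  [[0, 0, 0], [0, 0, 0], 7.5],
])

```text
clock: 17.1
eef_pos: [0.4683, 0.2318, 0.4005]
orientation: [0.0, 0.757, 0.653, 0.001]
contact_force: [-0.2, 0.3, 0.8]
grip_width: 0.0749
gripper_force: 0.0
```

>>> carry_out([
  [[0, -0.1, 3.5], [0, 0, 0], 7.5],
  [[0, 0, 3.5], [0, 0, 0], 7.5],
  [[0, 0, 2.5], [0, 0, 0], 7.5],
  [[0, 0, 2.5], [0, 0, 0], 7.5],
  [[0, 0, 0], [0, 0, 0], 0],
  [[0, 0, 0], [0, 0, 0], 0],
  [[0, 0, 0], [0, 0, 0], 0],
  [[0, 0, 0], [0, 0, 0], 0],
  [[0, 0, 0], [0, 0, 0], 0],
])

```text
clock: 18.23
eef_pos: [0.4674, 0.2322, 0.281]
orientation: [0.0, 0.757, 0.653, 0.002]
contact_force: [-0.4, -0.7, 7.1]
grip_width: 0.0433
gripper_force: 61.4
```

```bash
python3 - <<'E'
from plan import *
p,M=now()
rows(p,M,[(p+[0,0,.12],None,6),((.4745,-.25,p[2]+.12),None,14)],0)
E
```

```text
[[[0.0, 0.01, -2.0], [0.0, 0.0, 0.0], 0], [[0.01, 0.0, -2.0], [0.0, 0.0, 0.0], 0], [[0.0, 0.01, -2.0], [0.0, 0.0, 0.0], 0], [[0.01, 0.0, -2.0], [0.0, 0.0, 0.0], 0], [[0.0, 0.01, -2.0], [0.0, 0.0, 0.0], 0], [[0.01, 0.0, -2.0], [0.0, 0.0, 0.0], 0], [[-3.4, 0.55, -0.01], [0.0, 0.0, 0.0], 0], [[-3.4, 0.56, -0.01], [0.0, 0.0, 0.0], 0], [[-3.4, 0.55, -0.01], [0.0, 0.0, 0.0], 0], [[-3.4, 0.56, -0.0], [0.0, 0.0, 0.0], 0], [[-3.4, 0.55, -0.01], [0.0, 0.0, 0.0], 0], [[-3.4, 0.56, -0.0], [0.0, 0.0, 0.0], 0], [[-3.4, 0.55, -0.01], [0.0, 0.0, 0.0], 0], [[-3.4, 0.56, -0.0], [0.0, 0.0, 0.0], 0], [[-3.4, 0.55, -0.01], [0.0, 0.0, 0.0], 0], [[-3.4, 0.56, -0.0], [0.0, 0.0, 0.0], 0], [[-3.4, 0.55, -0.01], [0.0, 0.0, 0.0], 0], [[-3.4, 0.56, -0.0], [0.0, 0.0, 0.0], 0], [[-3.4, 0.55, -0.01], [0.0, 0.0, 0.0], 0], [[-3.4, 0.56, -0.0], [0.0, 0.0, 0.0], 0]]
```

>>> carry_out([
  [[0, 0, -1], [0, 0, 0], 0],
  [[0, 0, -2], [0, 0, 0], 0],
  [[0, 0, -2.5], [0, 0, 0], 0],
  [[0, 0, -2.5], [0, 0, 0], 0],
  [[0, 0, -2], [0, 0, 0], 0],
  [[0, 0, -2], [0, 0, 0], 0],
])

```text
clock: 18.98
eef_pos: [0.4662, 0.2318, 0.4007]
orientation: [-0.0, 0.757, 0.653, -0.0]
contact_force: [0.1, -0.3, -0.5]
grip_width: 0.0437
gripper_force: 61.1
```

>>> carry_out([
  [[-1.4, 0.25, 0], [0, 0, 0], 0],
  [[-2.6, 0.45, 0], [0, 0, 0], 0],
  [[-3.4, 0.55, 0], [0, 0, 0], 0],
  [[-3.4, 0.56, 0], [0, 0, 0], 0],
  [[-3.4, 0.55, 0], [0, 0, 0], 0],
  [[-3.4, 0.56, 0], [0, 0, 0], 0],
  [[-3.4, 0.55, 0], [0, 0, 0], 0],
  [[-3.4, 0.56, 0], [0, 0, 0], 0],
  [[-3.4, 0.55, 0], [0, 0, 0], 0],
  [[-3.4, 0.56, 0], [0, 0, 0], 0],
  [[-3.4, 0.55, 0], [0, 0, 0], 0],
  [[-3.4, 0.56, 0], [0, 0, 0], 0],
  [[-3.0, 0.5, 0], [0, 0, 0], 0],
  [[-2.6, 0.45, 0], [0, 0, 0], 0],
  [[-2.0, 0.35, 0], [0, 0, 0], 0],
  [[-1.4, 0.25, 0], [0, 0, 0], 0],
  [[0, 0, 0], [0, 0, 0], 0],
  [[0, 0, 0], [0, 0, 0], 0],
])

```text
clock: 21.22
eef_pos: [0.4748, -0.2436, 0.3991]
orientation: [-0.001, 0.757, 0.654, 0.0]
contact_force: [0.0, 0.0, -1.7]
grip_width: 0.0438
gripper_force: 61.2
```

```bash
python3 - <<'E'
from look import *
o=robot.get_obs();print(o['eef_pos'],o['orientation'].round(3),o['grip_width'])
a,_=grab('side','s7')
cv2.imwrite('pics/d7.png',cv2.resize(a[120:340,130:430],None,fx=2.5,fy=2.5)[:,:,::-1])
E
```

```text
[ 0.474791   -0.24360327  0.39905476] [-0.001  0.757  0.654  0.   ] 0.04378299854634644
```

View pics/d7.png

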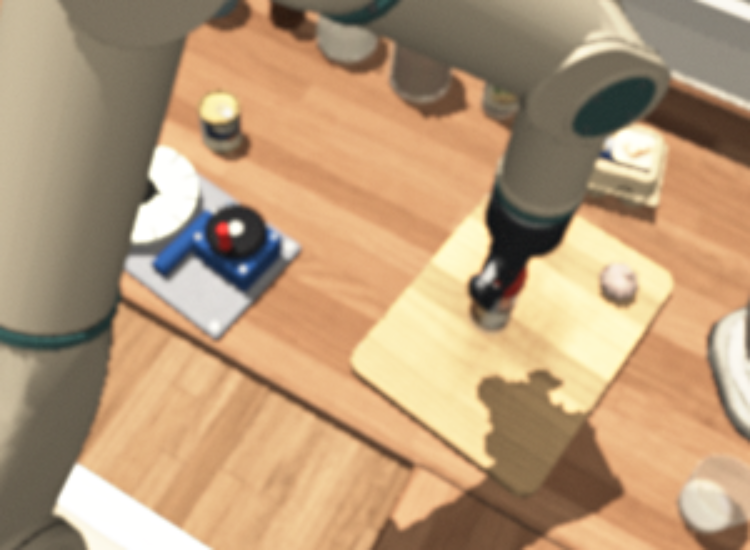

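The jar hangs upright over the free half of the board at (495,310). I'll lower it and slow down at the end.

>>> carry_out([
  [[0, 0, 2], [0, 0, 0], 0],
  [[0, 0, 2.5], [0, 0, 0], 0],
  [[0, 0, 2.5], [0, 0, 0], 0],
  [[0, 0, 2.5], [0, 0, 0], 0],
  [[0, 0, 2], [0, 0, 0], 0],
  [[0, 0, 1.3], [0, 0, 0], 0],
  [[0, 0, 0.4], [0, 0, 0], 0],
  [[0, 0, 0.2], [0, 0, 0], 0],
  [[0, 0, 0.2], [0, 0, 0], 0],
  [[0, 0, 0.2], [0, 0, 0], 0],
  [[0, 0, 0.2], [0, 0, 0], 0],
])

```text
clock: 22.65
eef_pos: [0.475, -0.2445, 0.2595]
orientation: [0.0, 0.757, 0.653, 0.0]
contact_force: [-0.1, 0.3, -2.1]
grip_width: 0.043
gripper_force: 61.2
```

>>> carry_out([
  [[0, 0, 0.1], [0, 0, 0], 0],
  [[0, 0, 0.1], [0, 0, 0], 0],
  [[0, 0, 0], [0, 0, 0], 0],
])

```text
clock: 23.02
eef_pos: [0.4749, -0.2445, 0.2577]
orientation: [0.0, 0.757, 0.653, 0.0]
contact_force: [0.0, 0.0, 3.8]
grip_width: 0.0434
gripper_force: 61.7
```

Contact: about 5 N more upward force. I'll let go gently, rise clear and check.

>>> carry_out([
  [[0, 0, 0], [0, 0, 0], 5],
  [[0, 0, 0], [0, 0, 0], 6],
  [[0, 0, 0], [0, 0, 0], 7.5],
  [[0, 0, 0], [0, 0, 0], 7.5],
  [[0, 0, -1], [0, 0, 0], 7.5],
  [[0, 0, -2], [0, 0, 0], 7.5],
  [[0, 0, -3], [0, 0, 0], 7.5],
  [[0, 0, -4], [0, 0, 0], 7.5],
  [[0, 0, -4], [0, 0, 0], 7.5],
  [[-4, 0, 0], [0, 0, 0], 7.5],
  [[-5, 0, 0], [0, 0, 0], 7.5],
  [[-5, 0, 0], [0, 0, 0], 7.5],
  [[0, 0, 0], [0, 0, 0], 7.5],
  [[0, 0, 0], [0, 0, 0], 7.5],
])

```text
clock: 24.78
eef_pos: [0.4544, -0.3824, 0.3976]
orientation: [-0.0, 0.757, 0.653, 0.0]
contact_force: [-0.2, -0.0, -0.4]
grip_width: 0.0747
gripper_force: 0.0
```

```bash
python3 - <<'E'
from look import *
look(8)
a=cv2.imread('pics/s8.png');b=cv2.imread('pics/t8.png')
f=lambda x:cv2.resize(x,(400,400),interpolation=cv2.INTER_CUBIC)
cv2.imwrite('pics/d8.png',np.hstack([f(a[110:370,130:390]),f(b[80:300,160:380])]))
from det import *
a=a[:,:,::-1].copy();H=hsv(a);m=((H[...,0]<8)|(H[...,0]>172))&(H[...,1]>110)&(H[...,2]>90); C=cloud('side',np.load('pics/s8.npy'))
nn,L,st,ce=cv2.connectedComponentsWithStats(m.astype(np.uint8))
for i in range(1,nn):
    if st[i,4]>12: print(ce[i].round(1),C[L==i].mean(0).round(3),C[L==i][:,2].max().round(3))
E
```

```text
red 18 172.08957963319824
[138. 122.] [0.484 0.371 0.298] 1.099
[142.9 160.6] [0.486 0.413 0.094] 1.099
[121. 168.] [0.409 0.427 0.13 ] 0.143
[347.  195.1] [ 0.69  -0.225  0.121] 0.129
[143.2 223.2] [ 0.531  0.65  -0.608] -0.036
[322.2 255. ] [ 0.468 -0.244  0.124] 0.132
```

View pics/d8.png

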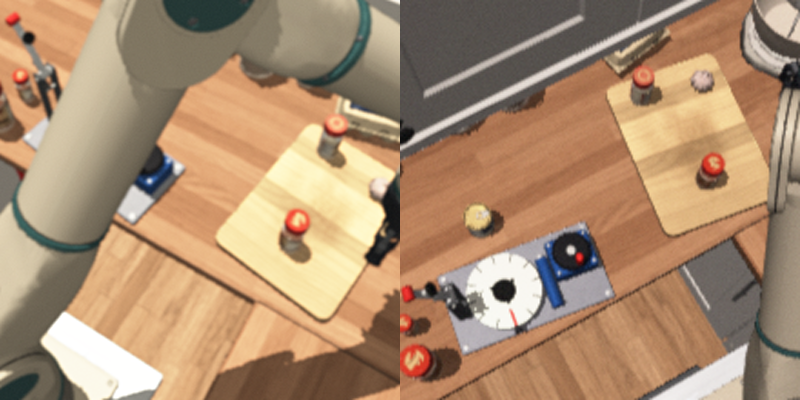

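The jar stands upright on the board, left (295,232) and right (710,170). The arm is open (right 408,293) and the mark is at the pointer (right 515,325). The other jar, garlic and tin haven't moved, and the gripper is clear. I'll hand in.

```bash
python3 -c "
from bench import robot
print(robot.finish_job())"
```

```text
the job is handed in; nothing more can be done
None
```

The job is handed in at about 25 s of the 72 s allowed: the red mark is on the pointer to within about 1° by camera, the hold-down arm stays open, the jar stands upright and released on the board, and the other jar, garlic and tin are undisturbed in the last pictures; `finish_job()` gave no verdict.

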